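# Fill a round tub with wire bobbins from a leaning spindle rack

## Robot

A 6-joint arm with a two-finger parallel gripper is mounted at the origin on a cart in front of the work surface, level with it; the furniture and walls round the work are solid. World frame = base frame: x ahead of the robot, y to its left, z up, the work surface at z = 0. Lengths are in m, angles in rad, forces in N, time in s.
With the tool pointing down it reaches from about 0.3 to 0.775 m from the base axis. Payload 14.6 kg.
Tool frame: the origin (TCP) lies at the very end of the fingers, on their centre line; the grasp point (between the pads) lies 19 mm behind it; z points along the fingers, y is the line along which they close (so a half turn about z gives the same grasp; the last joint's range is limited). The gripper opens to 94 mm and grips with 3 to 60 N. Pads are 16 mm wide; open, the fingers measure 119 mm over their backs; the gripper's body (75 mm by 177 mm) begins 78 mm behind the grasp point.
Start: joints at [-1.222, 0.3, 1.521, -0, 1.321, -0.067], TCP at [0.222, -0.503, 0.205] pointing down, gripper open.
Joint ranges: [-3.03, 3.03], [-0.79, 2.21], [0.23, 2.52], [-1.04, 4.18], [0, 3.07], [-2.55, 2.55]. Speed limits (rad/s): [2.22, 2.22, 2.57, 3.14, 3.14, 3.14].

## Interface

Orientations are given as [roll, pitch, yaw] about the fixed x, y, z axes, in that order (R = Rz(yaw) Ry(pitch) Rx(roll)).
In Python, from station import * gives the robot as it stands.
- The arm moves only by the tool jog_arm, never from a script. Its argument "rows" is a list of rows, each a list of 3 entries, a list of its own where there are three numbers: the shift along the tool's x, y, z in m, then the turn about the tool's z in degrees, then the finger opening in m, from 0 to 0.094. A call has 1 to 12 rows; each row shifts and turns the commanded pose from where the row before left it, along the tool's axes as they then stand; what a row does not reach is not made up. A row lasts 1/12 s, in which the tool goes at most 41.7 mm and 7.16 degrees, less where a joint would pass 70% of its speed; a pose out of reach is approached as far as the arm can. A call is refused whole if a number of a shift passes 0.0417 or a number of a turn 7.16, either way. A call with a gripper value outside its range is refused whole. The fingers move at their own pace and stop on an object; "squeeze" is the grip in N (left out, the last holds). Time passes only in rows, so rows that do not move let the fingers close. It gives the time, the measured TCP pose, the force, the opening and the grip force at its end, in the units of the state.
- get_obs(): the state, without advancing time (a new reading comes with each control period).
- camera(name): name is "scene" or "top"; returns a dict with "image" (400x640x3 uint8, red, green, blue), "range_z" (400x640 float32, m along the optical axis (not along the pixel's ray), 0 where there is no reading), "K" (3x3 intrinsics, pixels), "world_from_camera" (4x4, takes a point from camera to world coordinates). Camera axes: x right, y up, looking along -z (the intrinsics and any distortion apply to the point x, -y, -z); pixel columns grow to the right and rows downward; lengths in m; the calibration is good to about 2 mm. A picture is of the moment at which its call begins.
- hand_in(): hands the job in; it is judged then, once.
Trained networks look in a picture, given as the dict that the camera call returned (one of the last four; its "shot" number tells which), for a name from the list of things; names that differ only in an ending like _2 or _b are one class to them, and where a whole thing is asked for, a point or a joint stands for the part that bears it (a point fixed in the world has none). Each returns a list of dicts, best first, with "p" (0 to 1); they miss things now and then, are a little off and sometimes report something else, mostly with a low value. They report only what shows in the picture. A call takes as long as a camera call. They do not tell look-alikes from the thing itself.
- search_frame(label, picture): "at" ([column, row] as shares, 0 to 1, of the picture: columns of its width, rows of its height, amid what is visible of it).
- spot_point(label, picture): "at" ([column, row] as shares, 0 to 1, of the picture: columns of its width, rows of its height: a listed point, or the origin of a listed thing).
The state is a dict: "time_s": time; "qpos": joint angles; "joint_vel": joint speeds; "tau": joint torques, N m; "ee_pos": TCP position; "eef_rot": TCP orientation; "force": force on the tool from outside, world axes, zero at the start; "moment": the same for the moment, N m; "grip_width": finger opening in m; "grip_force": force on a finger pad.
Only numpy, scipy, OpenCV 4.12 (cv2) and the standard library are available. Lean on these libraries where they do the work, as an engineer would, in place of code of your own. Each camera call takes 0.05 s, during which the arm holds its last target. There are 200 camera calls.

## Task

Slide the three small wire bobbins off the leaning spindles of the rack, one at a time, and set them gently into the three empty places of the round steel tub, so that all seven small bobbins stand in it hub tube up and flat on its floor, one in the middle and six round it. Do not drop them or take out the bobbins already there, leave the wide bobbin on its spindle and leave the tools and other things on the bench where they lie.

Things in the scene. Friction and masses are not known exactly. Their poses are not given: they have to be found in the camera images.
- bobbin_a: Small wire bobbin, diameter 40 mm, wound body 26 mm high (lower edge chamfered), grey hub tube 16 mm thick standing 28 mm out of its top; 10 mm bore right through; 0.09 kg. Origin: centre of underside; z along its axis to the hub tube. Starts on one of the rack's leaning spindles (any of the four). Grip it by the hub tube, along its axis; in the tub only the hub tubes leave room for fingers.
- bobbin_b: Small wire bobbin, diameter 40 mm, wound body 26 mm high (lower edge chamfered), grey hub tube 16 mm thick standing 28 mm out of its top; 10 mm bore right through; 0.09 kg. Origin: centre of underside; z along its axis to the hub tube. Starts on one of the rack's leaning spindles (any of the four). Grip it by the hub tube, along its axis; in the tub only the hub tubes leave room for fingers.
- bobbin_c: Small wire bobbin, diameter 40 mm, wound body 26 mm high (lower edge chamfered), grey hub tube 16 mm thick standing 28 mm out of its top; 10 mm bore right through; 0.09 kg. Origin: centre of underside; z along its axis to the hub tube. Starts on one of the rack's leaning spindles (any of the four). Grip it by the hub tube, along its axis; in the tub only the hub tubes leave room for fingers.
- wide_bobbin: Wide bobbin, wound body 54 mm in diameter, 0.15 kg, else shaped like the small ones (same heights, hub tube, origin and axis). Starts on one of the four spindles and stays there; it does not belong in the tub.
- packed_0: Small wire bobbin, diameter 40 mm, wound body 26 mm high (lower edge chamfered), grey hub tube 16 mm thick standing 28 mm out of its top; 10 mm bore right through; 0.09 kg. Origin: centre of underside; z along its axis to the hub tube. Starts in the tub, hub tube up, in the middle; may be nudged.
- packed_1: Small wire bobbin, diameter 40 mm, wound body 26 mm high (lower edge chamfered), grey hub tube 16 mm thick standing 28 mm out of its top; 10 mm bore right through; 0.09 kg. Origin: centre of underside; z along its axis to the hub tube. Starts in the tub, hub tube up, at the wall; may be nudged.
- packed_2: Small wire bobbin, diameter 40 mm, wound body 26 mm high (lower edge chamfered), grey hub tube 16 mm thick standing 28 mm out of its top; 10 mm bore right through; 0.09 kg. Origin: centre of underside; z along its axis to the hub tube. Starts in the tub, hub tube up, at the wall, next to packed_1; may be nudged.
- packed_3: Small wire bobbin, diameter 40 mm, wound body 26 mm high (lower edge chamfered), grey hub tube 16 mm thick standing 28 mm out of its top; 10 mm bore right through; 0.09 kg. Origin: centre of underside; z along its axis to the hub tube. Starts in the tub, hub tube up, at the wall, opposite packed_1; may be nudged.
- tub: Round open steel tub, fixed; outside diameter 140 mm, inside 132 mm, 30 mm high, floor 4 mm above its origin (centre of underside, on the bench; z up, any yaw). Seven small bobbins fit only as one in the middle and six round it, 60 degrees apart, about 43 mm from the middle; four places are filled. Bodies stand level with the rim, hub tubes above it, 27 mm apart.
- place_0 (a point): Centre, on the tub's floor, of an empty place: 43 mm from the tub's axis, 120 degrees counterclockwise from the tub's x axis. 2 to 3 mm of room all round. Fingers that close at right angles to the line from the tub's middle to here pass between the neighbouring hub tubes.
- place_1 (a point): Centre, on the tub's floor, of an empty place: 43 mm from the tub's axis, 240 degrees counterclockwise from the tub's x axis. 2 to 3 mm of room all round. Fingers that close at right angles to the line from the tub's middle to here pass between the neighbouring hub tubes.
- place_2 (a point): Centre, on the tub's floor, of an empty place: 43 mm from the tub's axis, 300 degrees counterclockwise from the tub's x axis. 2 to 3 mm of room all round. Fingers that close at right angles to the line from the tub's middle to here pass between the neighbouring hub tubes.
- rack: Fixed aluminium rack, 276 mm along its y, 72 mm along x. Four spindles 6 mm thick, 42 mm long in a row at y = -102, -34, 34, 102 mm stand on its sloping deck, feet at x = 0, 48 mm above the bench, leaning 30 degrees from vertical toward its -x (the robot's side). A bobbin sits on the deck and slides off along the spindle in 42 mm. Origin: centre of underside; x away from robot at yaw 0.
- screwdriver: Small screwdriver, 140 mm long, lying to the right, in front of the rack; a bystander. Origin: centre of its underside.
- side_cutters: Side cutters, 144 mm long and 14 mm high, lying in front of the rack; a bystander. Origin: centre of its underside.
- tape_roll: Roll of tape, 62 mm across and 19 mm high, lying behind the tub; a bystander. Origin: centre of its underside.
- dust_cap: Dust cap, 32 x 37 mm and 14 mm high, lying between rack, tub and robot; a bystander. Origin: centre of its underside.
Mind the look-alikes: they are no part of the job. What is shaped like the bobbin_a but pink is not meant. What is shaped like the bobbin_b but yellow is not meant.

How it is judged:
On the way, in this order (a step that is already met when the one before it is completed fails the run):
1. one of the three small bobbins from the rack stands in the tub, let go ((((horizontal distance between bobbin_a and tub below 0.049 m and z of bobbin_a in the frame of tub between 0.001 and 0.008 m and angle between bobbin_a's own z axis and vertical below 0.1 rad) and contact force between the fingers and bobbin_a below 0.05 N and linear speed of bobbin_a below 0.03 m/s) or ((horizontal distance between bobbin_b and tub below 0.049 m and z of bobbin_b in the frame of tub between 0.001 and 0.008 m and angle between bobbin_b's own z axis and vertical below 0.1 rad) and contact force between the fingers and bobbin_b below 0.05 N and linear speed of bobbin_b below 0.03 m/s) or ((horizontal distance between bobbin_c and tub below 0.049 m and z of bobbin_c in the frame of tub between 0.001 and 0.008 m and angle between bobbin_c's own z axis and vertical below 0.1 rad) and contact force between the fingers and bobbin_c below 0.05 N and linear speed of bobbin_c below 0.03 m/s))), for 0.2 s.
2. two of them stand in the tub, let go (((((horizontal distance between bobbin_a and tub below 0.049 m and z of bobbin_a in the frame of tub between 0.001 and 0.008 m and angle between bobbin_a's own z axis and vertical below 0.1 rad) and contact force between the fingers and bobbin_a below 0.05 N and linear speed of bobbin_a below 0.03 m/s) and ((horizontal distance between bobbin_b and tub below 0.049 m and z of bobbin_b in the frame of tub between 0.001 and 0.008 m and angle between bobbin_b's own z axis and vertical below 0.1 rad) and contact force between the fingers and bobbin_b below 0.05 N and linear speed of bobbin_b below 0.03 m/s)) or (((horizontal distance between bobbin_a and tub below 0.049 m and z of bobbin_a in the frame of tub between 0.001 and 0.008 m and angle between bobbin_a's own z axis and vertical below 0.1 rad) and contact force between the fingers and bobbin_a below 0.05 N and linear speed of bobbin_a below 0.03 m/s) and ((horizontal distance between bobbin_c and tub below 0.049 m and z of bobbin_c in the frame of tub between 0.001 and 0.008 m and angle between bobbin_c's own z axis and vertical below 0.1 rad) and contact force between the fingers and bobbin_c below 0.05 N and linear speed of bobbin_c below 0.03 m/s)) or (((horizontal distance between bobbin_b and tub below 0.049 m and z of bobbin_b in the frame of tub between 0.001 and 0.008 m and angle between bobbin_b's own z axis and vertical below 0.1 rad) and contact force between the fingers and bobbin_b below 0.05 N and linear speed of bobbin_b below 0.03 m/s) and ((horizontal distance between bobbin_c and tub below 0.049 m and z of bobbin_c in the frame of tub between 0.001 and 0.008 m and angle between bobbin_c's own z axis and vertical below 0.1 rad) and contact force between the fingers and bobbin_c below 0.05 N and linear speed of bobbin_c below 0.03 m/s)))), for 0.2 s.
At the end, for the whole second after the job is handed in: All seven small bobbins stand in the tub: each with its underside within 4 mm of the tub's floor, upright to 0.1 rad with the hub tube up, its axis within 49 mm of the tub's axis, at rest; the wide bobbin is within 15 mm of where it started, on its spindle (horizontal distance between each of bobbin_a, bobbin_b, bobbin_c, packed_0, packed_1, packed_2, packed_3 and tub below 0.049 m and z of bobbin_a in the frame of tub between 0.001 and 0.008 m and angle between each of bobbin_a, bobbin_b, bobbin_c, packed_0, packed_1, packed_2, packed_3's own z axis and vertical below 0.1 rad and linear speed of each of bobbin_a, bobbin_b, bobbin_c, packed_0, packed_1, packed_2, packed_3 below 0.03 m/s and z of bobbin_b in the frame of tub between 0.001 and 0.008 m and z of bobbin_c in the frame of tub between 0.001 and 0.008 m and z of packed_0 in the frame of tub between 0.001 and 0.008 m and z of packed_1 in the frame of tub between 0.001 and 0.008 m and z of packed_2 in the frame of tub between 0.001 and 0.008 m and z of packed_3 in the frame of tub between 0.001 and 0.008 m and distance of wide_bobbin from where it was at the start of the episode below 0.015 m); the robot touches nothing.
It fails at once if a bobbin was dropped (moved faster than 0.75 m/s, a free fall of about 3 cm, with no finger touching it) ((linear speed of bobbin_a above 0.75 m/s and contact force between the fingers and bobbin_a below 0.01 N) or (linear speed of bobbin_b above 0.75 m/s and contact force between the fingers and bobbin_b below 0.01 N) or (linear speed of bobbin_c above 0.75 m/s and contact force between the fingers and bobbin_c below 0.01 N)).
It fails at once if a bobbin that was already packed was lifted out of the tub or tipped over ((z of packed_0 in the frame of tub above 0.025 m or angle between packed_0's own z axis and vertical above 0.6 rad) or (z of packed_1 in the frame of tub above 0.025 m or angle between packed_1's own z axis and vertical above 0.6 rad) or (z of packed_2 in the frame of tub above 0.025 m or angle between packed_2's own z axis and vertical above 0.6 rad) or (z of packed_3 in the frame of tub above 0.025 m or angle between packed_3's own z axis and vertical above 0.6 rad)).
It fails at once if the wide bobbin was moved more than 30 mm (distance of wide_bobbin from where it was at the start of the episode above 0.03 m).
It fails at once if a thing lying on the bench was moved more than 30 mm (distance of any of screwdriver, side_cutters, tape_roll, dust_cap from where it was at the start of the episode above 0.03 m).
It also fails if it takes over 70 s, if anything falls off the work surface, if the arm or the gripper's body presses on something with over 40 N, if the wrist force passes 120 N, or if a joint passes its speed limit or range.

## Working session

There is one attempt and no reset: what is moved stays moved. The work goes in short steps, Python scripts to look and compute and a tool call to move; the robot and the scene stay as the last step left them, time stands still between calls to the robot, and variables do not carry over. Pictures are saved under pics/ and viewed, at most 10 in all, crops included, and the job is handed in when it is done.

Besides the shell and the picture viewer there is one more tool, called after ">>>" as name([rows], argument=value, ...), one row to a line, values as JSON. jog_arm: Moves the arm, as the interface text tells. Its arguments: {"type":"object","properties":{"rows":{"type":"array","items":{"type":"array"}},"squeeze":{"type":"number"}},"required":["rows"]}

```bash
mkdir -p pics; ls; cat > h.py <<'E'
from station import *
import numpy as np, cv2
from scipy.spatial.transform import Rotation as R
def pts(c):
    K=c["K"];z=c["range_z"];v,u=np.mgrid[0:z.shape[0],0:z.shape[1]]
    P=np.stack([(u-K[0,2])/K[0,0]*z,-(v-K[1,2])/K[1,1]*z,-z],-1)
    T=c["world_from_camera"]
    W=P@T[:3,:3].T+T[:3,3]; W[z==0]=np.nan
    return W
def proj(c,p):
    T=np.linalg.inv(c["world_from_camera"]);q=T[:3,:3]@np.array(p)+T[:3,3]
    K=c["K"];return K[0,0]*q[0]/-q[2]+K[0,2],K[1,1]*(-q[1])/-q[2]+K[1,2]
E
python3 - <<'E'
from h import *
s=camera("scene");t=camera("top")
cv2.imwrite("pics/s.png",s["image"][...,::-1]);cv2.imwrite("pics/t.png",t["image"][...,::-1])
np.savez("first.npz",s=s["range_z"],t=t["range_z"])
for n,c in(("s",s),("t",t)):
    W=pts(c); print(n,c["K"].tolist(),c["world_from_camera"].round(3).tolist(),[k for k in c])
    for l in ["bobbin_a","wide_bobbin","packed_0","tub","rack","place_0","place_1","place_2","screwdriver","dust_cap","side_cutters","tape_roll"]:
        for f in (search_frame,spot_point):
            try:
                for d in f(l,c)[:7]:
                    u,v=d["at"][0]*640,d["at"][1]*400
                    print(l,f.__name__[:6],round(d["p"],2),int(u),int(v),W[min(399,int(v)),min(639,int(u))].round(3))
            except Exception as e: print(l,f.__name__,e)
print(get_obs())
E
```

```text
pics
s [[378.66139482092893, 0.0, 319.06527191206084], [0.0, 378.66139482092893, 192.6001092173226], [0.0, 0.0, 1.0]] [[-0.853, 0.374, -0.363, 0.212], [-0.521, -0.599, 0.608, 0.516], [0.01, 0.708, 0.706, 0.725], [0.0, 0.0, 0.0, 1.0]] ['image', 'range_z', 'K', 'world_from_camera', 'shot']
bobbin_a call 0.73 318 176 [ 0.581 -0.096  0.07 ]
bobbin_a call 0.68 283 166 [ 0.705 -0.113  0.034]
bobbin_a call 0.61 330 158 [ 0.589 -0.171  0.074]
bobbin_a call 0.59 345 150 [ 0.577 -0.232  0.065]
bobbin_a call 0.47 371 142 [ 0.55  -0.353  0.025]
bobbin_a call 0.23 246 276 [0.583 0.204 0.004]
bobbin_a call 0.73 288 168 [ 0.687 -0.111  0.037]
bobbin_a call 0.66 341 151 [ 0.584 -0.223  0.065]
bobbin_a call 0.58 313 177 [ 0.592 -0.089  0.067]
bobbin_a call 0.54 252 288 [0.553 0.22  0.004]
bobbin_a call 0.5 331 163 [ 0.579 -0.158  0.07 ]
bobbin_a call 0.47 368 140 [ 0.562 -0.355  0.027]
wide_bobbin call 0.74 303 188 [ 0.587 -0.035  0.076]
wide_bobbin call 0.54 246 277 [0.582 0.205 0.003]
wide_bobbin call 0.7 299 191 [ 0.589 -0.021  0.075]
packed_0 call 0.89 238 257 [0.614 0.187 0.032]
packed_0 call 0.
[... 4135 characters left out ...]
 0.001]
{'time_s': 2.5, 'qpos': array([-1.22158753e+00,  2.99882674e-01,  1.52100760e+00,  2.95995864e-06,
        1.32070414e+00, -6.66184650e-02]), 'joint_vel': array([-5.92889359e-04, -6.36080990e-05,  9.91602630e-04,  3.24329390e-04,
        7.84013510e-04,  1.08128762e-03]), 'tau': array([ 2.81728726e-04, -5.31657672e+01, -3.52911758e+01,  7.08471634e-02,
        2.13580846e-02, -5.28331640e-06]), 'ee_pos': array([ 0.22215477, -0.50312236,  0.20545187]), 'eef_rot': array([-3.14159110e+00, -2.97820380e-06,  4.15826531e-01]), 'force': array([-0.26563582, -0.68924035,  0.75699501]), 'moment': array([0.00124998, 0.00195353, 0.00444791]), 'grip_force': 0.0, 'grip_width': 0.09400653810427743}
```

View pics/s.png

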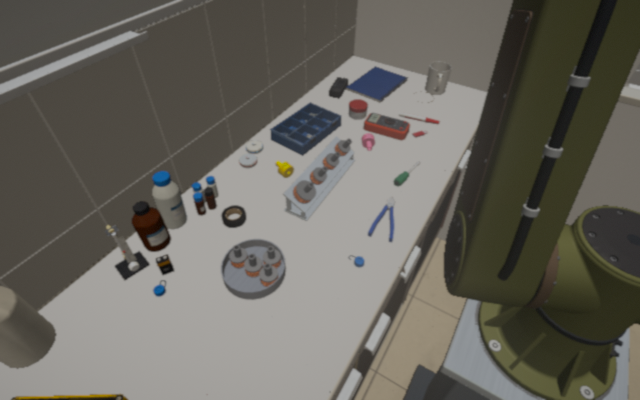

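View pics/t.png

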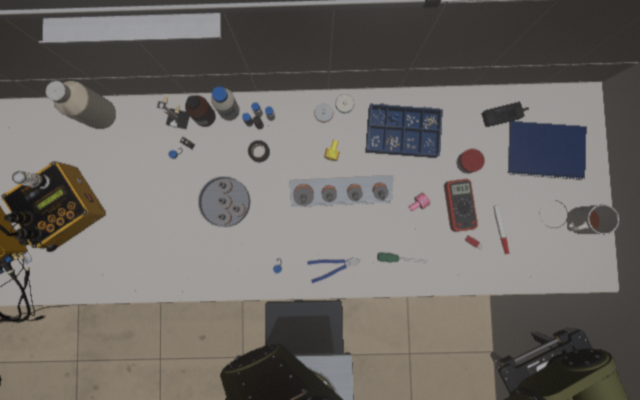

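The scene picture shows the rack with four bobbins: (303,192) with the wide body, then (318,177), (331,160) and (344,149), which are small and copper coloured. The top picture shows them at (302,192), (330,191), (355,192) and (381,190). The same-shaped objects at about (332,150) (yellow) and (420,201) (pink) lie loose on the bench and are look-alikes. The three small bobbins on the spindles fit the description. The tub at (224,200) has hubs at (225,186), (223,200), (222,215) and (237,210). Next I measure exactly and confirm with a crop.

```bash
cat > m.py <<'E'
from h import *
s=camera("scene");t=camera("top")
def crop(c,a,b,u,v): return cv2.resize(c["image"][a:b,u:v,::-1],None,fx=4,fy=4,interpolation=cv2.INTER_CUBIC)
cv2.imwrite("pics/c1.png",crop(t,120,245,240,440))
for n,c in(("s",s),("t",t)):
    W=pts(c).reshape(-1,3)
    m=(W[:,2]>.084)&(W[:,2]<.11)&(abs(W[:,0]-.58)<.06)&(W[:,1]<.02)&(W[:,1]>-.3)
    for y in(-.245,-.177,-.109,-.041):
        q=W[m&(abs(W[:,1]-y)<.03)]
        if len(q):print(n,"rack",len(q),q.mean(0).round(4),q.min(0).round(4),q.max(0).round(4))
    near=np.hypot(W[:,0]-.577,W[:,1]-.173)
    rim=W[(near>.055)&(near<.085)&(abs(W[:,2]-.03)<.006)]
    A=np.c_[rim[:,:2]*2,np.ones(len(rim))];x=np.linalg.lstsq(A,(rim[:,:2]**2).sum(1),rcond=None)[0]
    print(n,"rim",len(rim),x[:2].round(4),np.sqrt(x[2]+x[0]**2+x[1]**2).round(4),rim[:,2].mean().round(4))
    h=W[(near<.066)&(W[:,2]>.045)&(W[:,2]<.08)]
    for p in((.614,.173),(.577,.172),(.536,.176),(.546,.138)):
        q=h[np.hypot(h[:,0]-p[0],h[:,1]-p[1])<.016];print(n,"hub",len(q),q.mean(0).round(4),q.min(0).round(4),q.max(0).round(4))
    # rack front/back deck edges
    r=W[(W[:,2]>.03)&(W[:,2]<.075)&(abs(W[:,0]-.58)<.07)&(W[:,1]<.01)&(W[:,1]>-.32)]
    print(n,"rackdeck",len(r),r.min(0).round(3),r.max(0).round(3),cv2.minAreaRect((r[:,:2]*1000).astype(np.float32)))
E
python3 m.py
```

```text
s rack 34 [ 0.5732 -0.2416  0.0914] [ 0.5639 -0.2516  0.085 ] [ 0.5846 -0.2339  0.098 ]
s rack 37 [ 0.5716 -0.1732  0.0911] [ 0.5636 -0.1832  0.0842] [ 0.5814 -0.165   0.0994]
s rack 41 [ 0.5696 -0.1054  0.0907] [ 0.5603 -0.1141  0.0842] [ 0.5776 -0.0992  0.0977]
s rack 44 [ 0.5686 -0.0382  0.0911] [ 0.5595 -0.0475  0.084 ] [ 0.6017 -0.031   0.0976]
s rim 486 [0.5768 0.1828] 0.0663 0.0288
s hub 51 [0.6171 0.181  0.0539] [0.6108 0.174  0.0451] [0.6253 0.1881 0.0597]
s hub 42 [0.5754 0.1801 0.0535] [0.5684 0.1738 0.0457] [0.5836 0.1878 0.059 ]
s hub 61 [0.5324 0.1848 0.0538] [0.5245 0.1772 0.0451] [0.5406 0.1916 0.0606]
s hub 47 [0.552  0.145  0.0538] [0.5453 0.1375 0.045 ] [0.5604 0.1518 0.0598]
s rackdeck 1774 [ 0.557 -0.281  0.03 ] [ 0.631 -0.     0.075] ((593.6785888671875, -140.6365966796875), (69.7189712524414, 279.86444091796875), 1.1699403524398804)
t rack 40 [ 0.574  -0.244   0.0917] [ 0.5646 -0.2523  0.0841] [ 0.5835 -0.2368  0.098 ]
t rack 39 [ 0.5723 -0.1761  0.0914] [ 0.5639 -0.1829  0.0844] [ 0.5825 -0.1692  0.0974]
t rack 35 [ 0.5704 -0.1089  0.0923] [ 0.5606 -0.1157  0.0849] [ 0.5817 -0.1026  0.1018]
t rack 46 [ 0.5729 -0.0411  0.0911] [ 0.5592 -0.0491  0.0841] [ 0.6018 -0.033   0.1003]
t rim 283 [0.5767 0.1803] 0.0659 0.0291
t hub 27 [0.6182 0.1783 0.055 ] [0.6112 0.1713 0.0451] [0.627  0.1869 0.06  ]
t hub 28 [0.5757 0.1795 0.0551] [0.5682 0.1719 0.0454] [0.5837 0.1873 0.0608]
t hub 28 [0.5328 0.1819 0.0548] [0.5253 0.1746 0.0454] [0.5411 0.1897 0.0628]
t hub 24 [0.5529 0.142  0.0551] [0.5458 0.1356 0.0451] [0.5614 0.1497 0.0614]
t rackdeck 2096 [ 0.557 -0.281  0.03 ] [ 0.631 -0.004  0.075] ((594.6028442382812, -142.5880584716797), (69.9684829711914, 276.29229736328125), 1.5532292127609253)
```

View pics/c1.png

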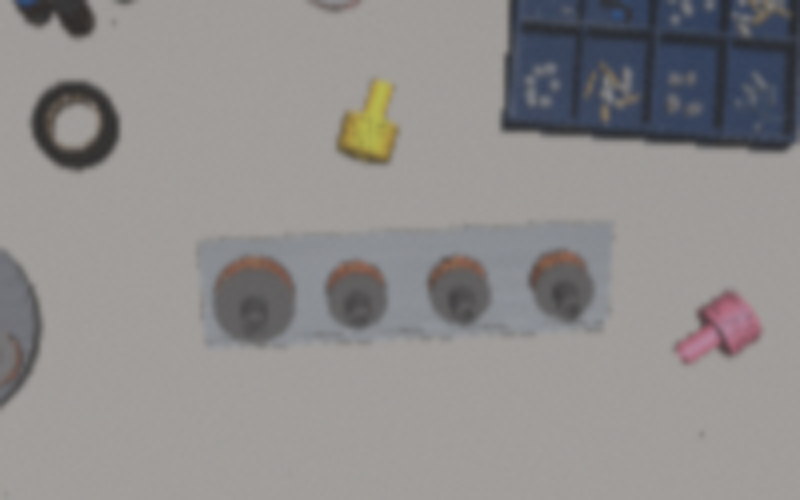

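The crop shows the yellow (370,125) and pink (720,325) look-alikes lying loose on the bench. The wide bobbin is at (255,300), and the three small copper bobbins are on the spindles at (357,300), (461,295) and (565,290). Those three are the ones to move, starting with the right-hand one.

>>> jog_arm([
  [[0, 0, 0], 5.6, 0.034],
  [[0, 0, 0], 5.6, 0.034],
  [[0, 0, 0], 5.6, 0.034],
  [[0, 0, 0], 5.5, 0.034],
  [[0.0238, -0.0167, 0], 0, 0.034],
  [[0.0238, -0.0167, 0], 0, 0.034],
  [[0.0238, -0.0167, 0], 0, 0.034],
  [[0.0238, -0.0167, 0], 0, 0.034],
  [[0.0238, -0.0167, 0], 0, 0.034],
  [[0.0238, -0.0167, 0], 0, 0.034],
  [[0.0238, -0.0167, 0], 0, 0.034],
  [[0.0238, -0.0167, 0], 0, 0.034],
])

```text
time_s: 3.6
ee_pos: [0.41, -0.3635, 0.2056]
eef_rot: [3.141, -0.0, 0.027]
force: [-0.2, -0.3, -0.1]
grip_width: 0.0338
grip_force: 0.0
```

>>> jog_arm([
  [[0.0238, -0.0167, 0], 0, 0.034],
  [[0.0238, -0.0167, 0], 0, 0.034],
  [[0.0238, -0.0167, 0], 0, 0.034],
  [[0.0238, -0.0167, 0], 0, 0.034],
  [[0.0238, -0.0167, 0], 0, 0.034],
  [[0.0238, -0.0167, 0], 0, 0.034],
  [[0.0238, -0.0167, 0], 0, 0.034],
  [[0, 0, 0.02], 0, 0.034],
  [[0, 0, 0.02], 0, 0.034],
  [[0, 0, 0.02], 0, 0.034],
  [[0, 0, 0], 0, 0.034],
  [[0, 0, 0], 0, 0.034],
])

```text
time_s: 4.6
ee_pos: [0.5721, -0.2431, 0.1451]
eef_rot: [-3.141, 0.001, 0.027]
force: [-0.2, -0.5, -0.3]
grip_width: 0.0341
grip_force: 0.0
```

>>> jog_arm([
  [[0, 0, 0.02], 0, 0.034],
  [[0, 0, 0.02], 0, 0.034],
  [[0, 0, 0.018], 0, 0.034],
  [[0, 0, 0.01], 0, 0.034],
  [[0, 0, 0.0045], 0, 0.034],
  [[0, 0, 0], 0, 0.034],
])

```text
time_s: 5.1
ee_pos: [0.5725, -0.2434, 0.0733]
eef_rot: [3.142, -0.0, 0.026]
force: [0.1, 0.1, -0.4]
grip_width: 0.0339
grip_force: 0.0
```

```bash
python3 - <<'E'
from h import *
s=camera("scene")
cv2.imwrite("pics/g1.png",cv2.resize(s["image"][100:240,260:420,::-1],None,fx=4,fy=4,interpolation=cv2.INTER_CUBIC))
E
```

```text
(no output)
```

View pics/g1.png

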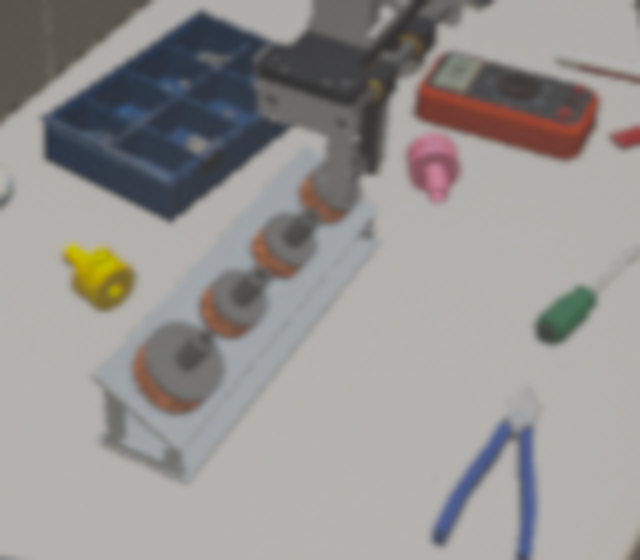

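The fingers (340,170) straddle the far bobbin's hub with no contact force. I close on it and slide it up the spindle.

>>> jog_arm([
  [[0, 0, 0], 0, 0.02],
  [[0, 0, 0], 0, 0.014],
  [[0, 0, 0], 0, 0.01],
  [[0, 0, 0], 0, 0.01],
  [[-0.001, 0, -0.0017], 0, 0.01],
  [[-0.002, 0, -0.0035], 0, 0.01],
  [[-0.003, 0, -0.0052], 0, 0.01],
], squeeze=20)

```text
time_s: 5.73
ee_pos: [0.5661, -0.2433, 0.0834]
eef_rot: [-3.141, 0.001, 0.027]
force: [-0.4, 0.7, 0.0]
grip_width: 0.0149
grip_force: 20.0
```

>>> jog_arm([
  [[-0.004, 0, -0.0069], 0, 0.01],
  [[-0.004, 0, -0.0069], 0, 0.01],
  [[-0.004, 0, -0.0069], 0, 0.01],
  [[-0.004, 0, -0.0069], 0, 0.01],
  [[-0.005, 0, -0.0087], 0, 0.01],
  [[-0.005, 0, -0.0087], 0, 0.01],
  [[-0.005, 0, -0.01], 0, 0.01],
  [[-0.005, 0, -0.01], 0, 0.01],
])

```text
time_s: 6.4
ee_pos: [0.5298, -0.2444, 0.1495]
eef_rot: [3.141, -0.0, 0.027]
force: [0.0, -0.1, -1.1]
grip_width: 0.0151
grip_force: 20.0
```

```bash
python3 - <<'E'
from h import *
s=camera("scene");o=get_obs();print(o["ee_pos"],o["grip_width"])
cv2.imwrite("pics/g2.png",cv2.resize(s["image"][80:220,280:420,::-1],None,fx=4,fy=4,interpolation=cv2.INTER_CUBIC))
E
```

```text
[ 0.52998853 -0.24479077  0.15164107] 0.015267685735622705
```

View pics/g2.png

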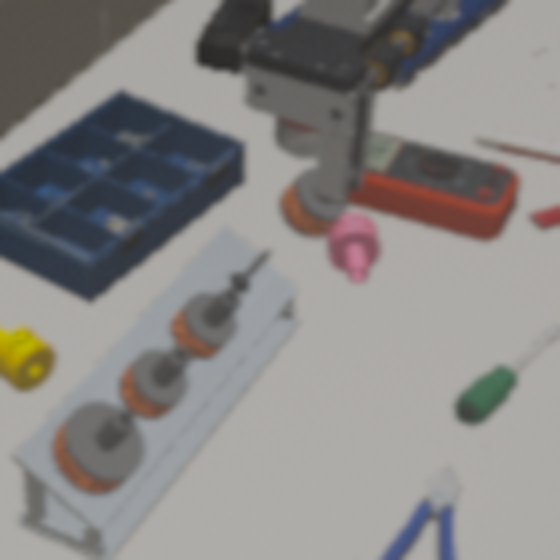

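The bobbin (320,200) is off its spindle, leaning in the grip, and the bare spindle shows at (255,265). I carry it to free bench between rack and tub, to let it tip upright and regrip it.

>>> jog_arm([
  [[-0.0044, -0.015, 0], 0, 0.01],
  [[-0.0044, -0.025, 0], 0, 0.01],
  [[-0.0044, -0.0255, 0], 0, 0.01],
  [[-0.0044, -0.026, 0], 0, 0.01],
  [[-0.0044, -0.026, 0], 0, 0.01],
  [[-0.0044, -0.026, 0], 0, 0.01],
  [[-0.0044, -0.026, 0], 0, 0.01],
  [[-0.0044, -0.026, 0], 0, 0.01],
  [[-0.0044, -0.026, 0], 0, 0.01],
  [[-0.0044, -0.026, 0], 0, 0.01],
  [[-0.0044, -0.026, 0], 0, 0.01],
  [[-0.0044, -0.023, 0], 0, 0.01],
])

```text
time_s: 7.45
ee_pos: [0.4693, 0.052, 0.1487]
eef_rot: [-3.142, -0.0, 0.027]
force: [-0.3, 0.2, -0.5]
grip_width: 0.015
grip_force: 20.0
```

>>> jog_arm([
  [[0, 0, 0.02], 0, 0.01],
  [[0, 0, 0.025], 0, 0.01],
  [[0, 0, 0.025], 0, 0.01],
  [[0, 0, 0.02], 0, 0.01],
  [[0, 0, 0.01], 0, 0.01],
  [[0, 0, 0.008], 0, 0.01],
  [[0, 0, 0.004], 0, 0.01],
  [[0, 0, 0.002], 0, 0.01],
  [[0, 0, 0], 0, 0.01],
])

```text
time_s: 8.2
ee_pos: [0.47, 0.0506, 0.0348]
eef_rot: [-3.142, -0.001, 0.026]
force: [-0.1, -1.1, -1.0]
grip_width: 0.0151
grip_force: 20.0
```

```bash
python3 - <<'E'
from h import *
s=camera("scene");o=get_obs();print(o["ee_pos"],o["force"])
u,v=map(int,proj(s,o["ee_pos"]));print(u,v)
np.save("d.npy",s["range_z"])
cv2.imwrite("pics/g3.png",cv2.resize(s["image"][v-60:v+40,u-70:u+50,::-1],None,fx=5,fy=5,interpolation=cv2.INTER_CUBIC))
W=pts(s)[v-50:v+50,u-60:u+40].reshape(-1,3);e=o["ee_pos"]
q=W[(abs(W[:,0]-e[0]-.02)<.045)&(abs(W[:,1]-e[1])<.03)&(W[:,2]>.006)]
for z0 in np.arange(.006,.06,.006):
    k=q[(q[:,2]>=z0)&(q[:,2]<z0+.006)]
    if len(k):print(round(z0,3),len(k),k.min(0).round(3),k.max(0).round(3))
E
```

```text
[0.47013349 0.05063433 0.03500559] [-0.13642797 -0.13828929 -1.57265807]
325 241
0.006 7 [0.476 0.061 0.007] [0.493 0.071 0.011]
0.012 21 [0.472 0.063 0.012] [0.503 0.071 0.018]
0.018 30 [0.465 0.038 0.019] [0.507 0.072 0.024]
0.024 35 [0.467 0.044 0.024] [0.502 0.072 0.03 ]
0.03 16 [0.466 0.043 0.03 ] [0.494 0.072 0.036]
0.036 8 [0.461 0.037 0.036] [0.49  0.07  0.042]
0.042 13 [0.46  0.033 0.042] [0.466 0.071 0.047]
0.048 19 [0.46  0.034 0.048] [0.467 0.071 0.054]
0.054 22 [0.46  0.034 0.054] [0.469 0.071 0.06 ]
```

View pics/g3.png

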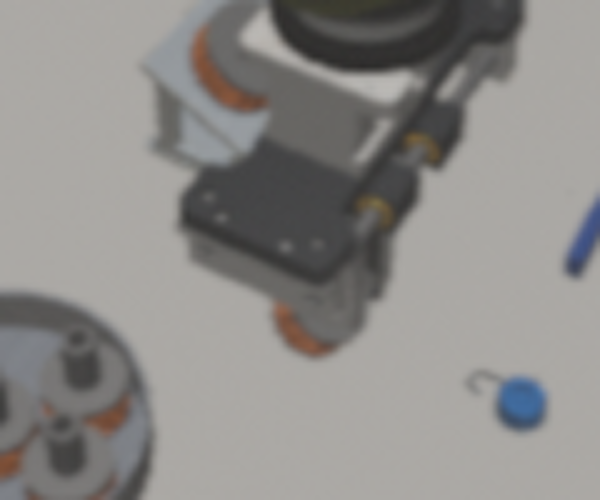

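The leaning bobbin (315,325) hangs just above clear bench; dust cap (520,400) and cutters are well away. I touch it down.

>>> jog_arm([
  [[0, 0, 0.001], 0, 0.01],
  [[0, 0, 0.001], 0, 0.01],
  [[0, 0, 0.001], 0, 0.01],
])

```text
time_s: 8.5
ee_pos: [0.4711, 0.0507, 0.0333]
eef_rot: [3.142, -0.004, 0.027]
force: [-3.7, -0.8, 26.4]
grip_width: 0.0154
grip_force: 20.0
```

>>> jog_arm([
  [[0, 0, -0.001], 0, 0.01],
  [[0, 0, -0.0005], 0, 0.0165],
  [[0, 0, 0], 0, 0.019],
  [[0, 0, 0], 0, 0.024],
  [[0, 0, 0], 0, 0.034],
  [[0, 0, 0], 0, 0.034],
  [[0, 0, 0], 0, 0.034],
  [[0, 0, 0], 0, 0.034],
])

```text
time_s: 9.17
ee_pos: [0.4697, 0.0506, 0.0328]
eef_rot: [-3.142, 0.0, 0.027]
force: [0.4, 0.6, 0.2]
grip_width: 0.0338
grip_force: 0.0
```

```bash
cat > look.py <<'E'
from h import *
import sys
s=camera("scene");t=camera("top");o=get_obs();e=o["ee_pos"];print(e,o["force"])
for c in (s,t):
    W=pts(c).reshape(-1,3)
    q=W[(abs(W[:,0]-e[0]-.025)<.06)&(abs(W[:,1]-e[1])<.024)&(W[:,2]>.006)&(W[:,2]<.06)]
    for z0 in np.arange(.006,.06,.006):
        k=q[(q[:,2]>=z0)&(q[:,2]<z0+.006)]
        if len(k):print(round(z0,3),len(k),k.min(0).round(3),k.max(0).round(3))
if len(sys.argv)>1:
    u,v=map(int,proj(s,e))
    cv2.imwrite(sys.argv[1],cv2.resize(s["image"][v-60:v+40,u-70:u+50,::-1],None,fx=5,fy=5,interpolation=cv2.INTER_CUBIC))
E
python3 look.py pics/g4.png
```

```text
[0.46967828 0.05066297 0.03279373] [-0.29382704  0.97336374 -0.1505195 ]
0.006 20 [0.479 0.06  0.006] [0.504 0.072 0.012]
0.012 16 [0.483 0.063 0.012] [0.508 0.072 0.018]
0.018 15 [0.484 0.063 0.018] [0.514 0.072 0.024]
0.024 28 [0.488 0.063 0.024] [0.513 0.072 0.028]
0.03 7 [0.46  0.031 0.033] [0.476 0.071 0.036]
0.036 15 [0.46  0.028 0.036] [0.478 0.071 0.041]
0.042 15 [0.46  0.029 0.042] [0.477 0.072 0.047]
0.048 13 [0.46  0.03  0.049] [0.476 0.072 0.053]
0.054 10 [0.46  0.031 0.054] [0.472 0.072 0.059]
```

View pics/g4.png

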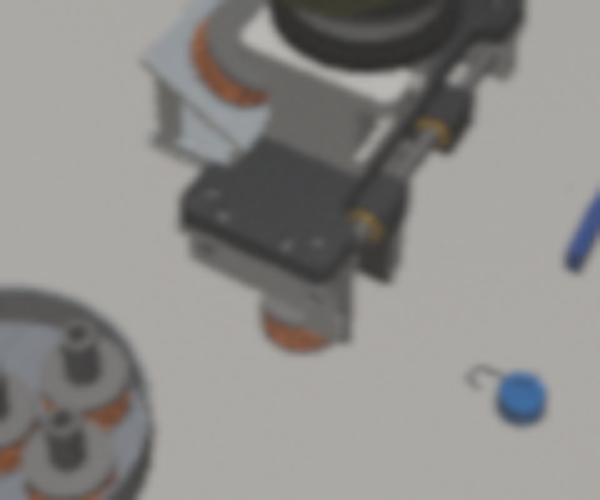

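The bobbin now stands flat and upright (300,330), about 26 mm further out than the fingers. I shift over its hub, regrip, and lift.

>>> jog_arm([
  [[0.007, 0, 0], 0, 0.034],
  [[0.01, 0, 0], 0, 0.034],
  [[0.01, 0, 0], 0, 0.034],
  [[0, 0, 0.003], 0, 0.034],
  [[0, 0, 0], 0, 0.024],
  [[0, 0, 0], 0, 0.017],
  [[0, 0, 0], 0, 0.01],
  [[0, 0, 0], 0, 0.01],
  [[0, 0, 0], 0, 0.01],
])

```text
time_s: 10.02
ee_pos: [0.4965, 0.0514, 0.0299]
eef_rot: [-3.142, 0.0, 0.027]
force: [0.1, 0.8, -1.3]
grip_width: 0.0152
grip_force: 20.0
```

```bash
python3 look.py
```

```text
[0.49659086 0.05137261 0.02990517] [-0.61576436  0.58859422 -0.76097875]
0.006 28 [0.478 0.049 0.006] [0.513 0.072 0.012]
0.012 22 [0.478 0.048 0.013] [0.513 0.071 0.018]
0.018 27 [0.478 0.044 0.018] [0.512 0.072 0.024]
0.024 80 [0.478 0.035 0.024] [0.51  0.071 0.03 ]
0.03 9 [0.485 0.039 0.031] [0.492 0.064 0.036]
0.036 16 [0.486 0.034 0.037] [0.495 0.071 0.042]
0.042 20 [0.486 0.034 0.042] [0.497 0.072 0.048]
0.048 20 [0.487 0.034 0.048] [0.494 0.072 0.054]
0.054 24 [0.486 0.033 0.054] [0.495 0.072 0.06 ]
```

>>> jog_arm([
  [[0, 0, -0.006], 0, 0.01],
  [[0, 0, -0.01], -6.8, 0.01],
  [[0, 0, -0.01], -6.8, 0.01],
  [[0, 0, -0.01], -6.8, 0.01],
  [[0, 0, -0.01], -6.8, 0.01],
  [[0, 0, -0.01], -6.8, 0.01],
  [[0, 0, -0.01], -6.8, 0.01],
  [[0, 0, -0.01], -6.8, 0.01],
  [[0, 0, -0.004], -6.8, 0.01],
  [[0, 0, 0], -6.8, 0.01],
  [[0, 0, 0], -6.8, 0.01],
  [[0, 0, 0], -6.8, 0.01],
])

```text
time_s: 11.12
ee_pos: [0.4967, 0.0514, 0.1105]
eef_rot: [3.141, -0.0, 1.338]
force: [-0.2, -0.3, -0.8]
grip_width: 0.015
grip_force: 20.0
```

>>> jog_arm([
  [[0, 0, 0], -6.8, 0.01],
  [[0, 0, 0], -6.8, 0.01],
  [[0, 0, 0], -6.8, 0.01],
  [[0, 0, 0], -6.8, 0.01],
  [[0, 0, 0], -6.8, 0.01],
  [[0, 0, 0], -6.8, 0.01],
  [[0.006, 0.023, 0], 0, 0.01],
  [[0.006, 0.023, 0], 0, 0.01],
  [[0.006, 0.023, 0], 0, 0.01],
  [[0.006, 0.023, 0], 0, 0.01],
  [[0.006, 0.023, 0], 0, 0.01],
  [[0.004, 0.014, 0], 0, 0.01],
])

```text
time_s: 12.12
ee_pos: [0.5971, 0.1418, 0.1102]
eef_rot: [3.141, 0.0, 2.045]
force: [-0.8, 1.0, -0.4]
grip_width: 0.0156
grip_force: 20.0
```

```bash
cat > tub.py <<'E'
from h import *
import sys
s=camera("scene");t=camera("top");o=get_obs();e=o["ee_pos"];print(e.round(4),o["eef_rot"].round(3),o["force"].round(1))
W=pts(s).reshape(-1,3)
q=W[(np.hypot(W[:,0]-e[0],W[:,1]-e[1])<.03)&(W[:,2]>e[2]-.03)&(W[:,2]<e[2]-.0015)]
print("held body",len(q),q.min(0).round(4),q.max(0).round(4))
for lo,hi in((e[2]-.026,e[2]-.008),):
    k=q[(q[:,2]>lo)&(q[:,2]<hi)]
    A=np.c_[k[:,:2]*2,np.ones(len(k))]
    # fixed radius 20mm fit
    from scipy.optimize import least_squares
    f=least_squares(lambda x:np.hypot(k[:,0]-x[0],k[:,1]-x[1])-.02,e[:2],loss="soft_l1",f_scale=.001);print("body axis",f.x.round(4),np.sqrt(2*f.cost/len(k)).round(4),"minus tcp",(f.x-e[:2]).round(4))
for n,c in(("s",s),("t",t)):
    W=pts(c).reshape(-1,3)
    for nm,p in(("p3",(.617,.180)),("p0",(.5755,.180)),("p1",(.5326,.183)),("p2",(.5525,.1435)),("pl0",(.596,.1434)),("pl1",(.599,.218)),("pl2",(.556,.220))):
        q=W[(np.hypot(W[:,0]-p[0],W[:,1]-p[1])<.014)&(W[:,2]>.034)&(W[:,2]<.064)]
        if len(q)>8:
            f=least_squares(lambda x:np.minimum(np.hypot(q[:,0]-x[0],q[:,1]-x[1])-.008,0.) if 0 else np.hypot(q[:,0]-x[0],q[:,1]-x[1])-.008,q[:,:2].mean(0)+0,loss="soft_l1",f_scale=.001)
            print(n,nm,len(q),"fit",f.x.round(4),"mean",q.mean(0).round(4))
if len(sys.argv)>1:
    u,v=250,262
    cv2.imwrite(sys.argv[1],cv2.resize(s["image"][v-70:v+50,u-60:u+60,::-1],None,fx=5,fy=5,interpolation=cv2.INTER_CUBIC))
E
python3 tub.py pics/t1.png
```

```text
[0.5967 0.1417 0.1098] [ 3.141 -0.     2.045] [-0.5  0.1 -0.6]
held body 224 [0.5769 0.1268 0.0829] [0.6144 0.1636 0.1082]
body axis [0.5976 0.1422] 0.0006 minus tcp [0.0009 0.0005]
s p3 82 fit [0.6192 0.1808] mean [0.6168 0.1827 0.0499]
s p0 83 fit [0.5762 0.1818] mean [0.5743 0.1837 0.0499]
s p1 83 fit [0.5332 0.1839] mean [0.5314 0.1855 0.0503]
s p2 79 fit [0.5541 0.145 ] mean [0.5525 0.1469 0.0499]
```

View pics/t1.png

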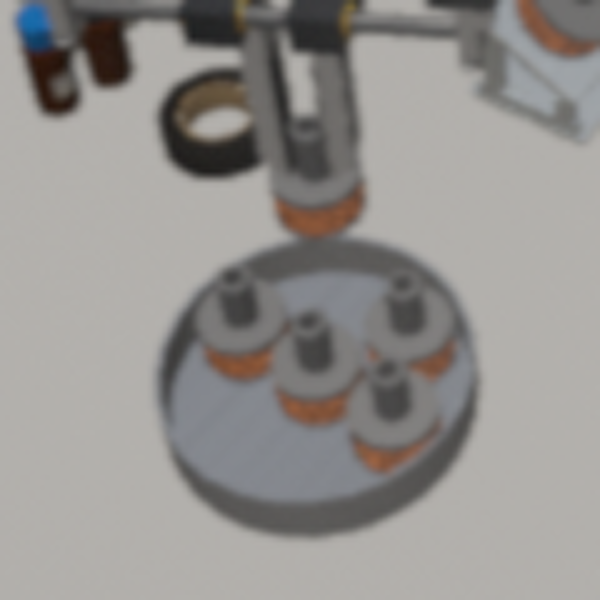

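The held bobbin (320,210) is upright above the gap between the hubs at (240,295) and (405,305), about 2 mm too far outward. I correct that and lower it.

>>> jog_arm([
  [[0.0022, 0.0002, 0.012], 0, 0.01],
  [[0, 0, 0.02], 0, 0.01],
  [[0, 0, 0.015], 0, 0.01],
  [[0, 0, 0.01], 0, 0.01],
  [[0, 0, 0.006], 0, 0.01],
  [[0, 0, 0.005], 0, 0.01],
  [[0, 0, 0.003], 0, 0.01],
  [[0, 0, 0.001], 0, 0.01],
  [[0, 0, 0], 0, 0.01],
])

```text
time_s: 12.97
ee_pos: [0.5953, 0.1425, 0.0381]
eef_rot: [3.141, 0.0, 2.044]
force: [0.8, 0.3, -0.7]
grip_width: 0.0155
grip_force: 20.0
```

>>> jog_arm([
  [[0.0005, 0, 0.0015], 0, 0.01],
  [[0, 0, 0.0015], 0, 0.01],
  [[0, 0, 0.001], 0, 0.01],
  [[0, 0, 0], 0, 0.01],
])

```text
time_s: 13.3
ee_pos: [0.595, 0.143, 0.0338]
eef_rot: [3.141, 0.0, 2.044]
force: [0.1, -0.1, -0.5]
grip_width: 0.0155
grip_force: 20.0
```

>>> jog_arm([
  [[0, 0, 0.0005], 0, 0.01],
  [[0, 0, 0], 0, 0.0165],
  [[0, 0, 0], 0, 0.02],
  [[0, 0, 0], 0, 0.023],
  [[0, 0, 0], 0, 0.023],
  [[0, 0, 0], 0, 0.023],
  [[0, 0, -0.005], 0, 0.023],
  [[0, 0, -0.015], 0, 0.023],
  [[0, 0, -0.03], 0, 0.023],
  [[0, 0, -0.035], 0, 0.024],
  [[0, 0, -0.035], 0, 0.024],
])

```text
time_s: 14.22
ee_pos: [0.5946, 0.1428, 0.1549]
eef_rot: [-3.141, -0.0, 2.044]
force: [1.2, 0.0, 0.6]
grip_width: 0.0241
grip_force: 0.0
```

```bash
python3 tub.py | grep -v held
```

```text
[0.5972 0.1434 0.1599] [3.132e+00 3.000e-03 2.044e+00] [-0.9 -0.8  0.6]
body axis [0.5972 0.1434] nan minus tcp [0. 0.]
s p3 82 fit [0.6192 0.1805] mean [0.6167 0.1826 0.0499]
s p0 84 fit [0.5766 0.1819] mean [0.5743 0.1835 0.0496]
s p1 83 fit [0.5332 0.1838] mean [0.5316 0.1857 0.0504]
s p2 80 fit [0.5537 0.145 ] mean [0.5521 0.1469 0.0495]
s pl0 79 fit [0.5948 0.1439] mean [0.5927 0.146  0.0499]
t pl0 18 fit [0.5938 0.1431] mean [0.5948 0.1377 0.0499]tub.py:12: RuntimeWarning: invalid value encountered in scalar divide
  f=least_squares(lambda x:np.hypot(k[:,0]-x[0],k[:,1]-x[1])-.02,e[:2],loss="soft_l1",f_scale=.001);print("body axis",f.x.round(4),np.sqrt(2*f.cost/len(k)).round(4),"minus tcp",(f.x-e[:2]).round(4))
```

Placed level with its neighbours. Now the second bobbin, using the opposite tool yaw so there's less turning.

>>> jog_arm([
  [[0, 0, 0], -7.15, 0.034],
  [[0, 0, 0], -7.15, 0.034],
  [[0, 0, 0], -7.15, 0.034],
  [[0, 0, 0], -7.15, 0.034],
  [[0, 0, 0], -7.15, 0.034],
  [[0, 0, 0], -7.15, 0.034],
  [[0, 0, 0], -7.15, 0.034],
  [[0, 0, 0], -7.15, 0.034],
  [[0, 0, 0], -7.15, 0.034],
])

```text
time_s: 15.07
ee_pos: [0.5948, 0.1429, 0.1531]
eef_rot: [-3.142, -0.0, -3.11]
force: [-0.1, -0.5, -0.1]
grip_width: 0.0342
grip_force: 0.0
```

>>> jog_arm([
  [[0.0028, -0.0264, 0], 0, 0.034],
  [[0.0028, -0.0264, 0], 0, 0.034],
  [[0.0028, -0.0264, 0], 0, 0.034],
  [[0.0028, -0.0264, 0], 0, 0.034],
  [[0.0028, -0.0264, 0], 0, 0.034],
  [[0.0028, -0.0264, 0], 0, 0.034],
  [[0.0028, -0.0264, 0], 0, 0.034],
  [[0.0028, -0.0264, 0], 0, 0.034],
  [[0.0028, -0.0264, 0], 0, 0.034],
  [[0.0028, -0.0264, 0], 0, 0.034],
  [[0.0028, -0.0264, 0], 0, 0.034],
  [[0.0028, -0.0264, 0], 0, 0.034],
])

```text
time_s: 16.07
ee_pos: [0.5691, -0.1759, 0.1532]
eef_rot: [3.141, -0.0, -3.116]
force: [0.9, -0.6, 0.1]
grip_width: 0.0339
grip_force: 0.0
```

>>> jog_arm([
  [[0, 0, 0.01], 0, 0.034],
  [[0, 0, 0.01], 0, 0.034],
  [[0, 0, 0], 0, 0.034],
])

```text
time_s: 16.32
ee_pos: [0.5685, -0.1738, 0.1307]
eef_rot: [3.14, -0.003, -3.116]
force: [0.1, -0.0, -0.2]
grip_width: 0.0342
grip_force: 0.0
```

>>> jog_arm([
  [[-0.003, 0, 0.02], 0, 0.034],
  [[0, 0, 0.02], 0, 0.034],
  [[0, 0, 0.013], 0, 0.034],
  [[0, 0, 0.005], 0, 0.034],
  [[0, 0, 0], 0, 0.034],
])

```text
time_s: 16.73
ee_pos: [0.5721, -0.1734, 0.0742]
eef_rot: [3.141, -0.002, -3.115]
force: [-0.3, -0.1, -0.0]
grip_width: 0.0337
grip_force: 0.0
```

>>> jog_arm([
  [[0, -0.001, 0.0015], 0, 0.03],
  [[0, 0, 0], 0, 0.02],
  [[0, 0, 0], 0, 0.014],
  [[0, 0, 0], 0, 0.01],
  [[0, 0, 0], 0, 0.01],
  [[0.001, 0, -0.0017], 0, 0.01],
  [[0.002, 0, -0.0035], 0, 0.01],
  [[0.003, 0, -0.0052], 0, 0.01],
])

```text
time_s: 17.4
ee_pos: [0.5662, -0.1757, 0.0843]
eef_rot: [3.141, -0.001, -3.116]
force: [-0.0, -0.2, -1.2]
grip_width: 0.0156
grip_force: 20.0
```

>>> jog_arm([
  [[0.004, 0, -0.0069], 0, 0.01],
  [[0.004, 0, -0.0069], 0, 0.01],
  [[0.004, 0, -0.0069], 0, 0.01],
  [[0.004, 0, -0.0069], 0, 0.01],
  [[0.005, 0, -0.0087], 0, 0.01],
  [[0.005, 0, -0.0087], 0, 0.01],
  [[0.005, 0, -0.01], 0, 0.01],
  [[0.005, 0, -0.01], 0, 0.01],
  [[0.005, 0, -0.005], 0, 0.01],
  [[0, 0, 0], 0, 0.01],
])

```text
time_s: 18.23
ee_pos: [0.5253, -0.177, 0.1559]
eef_rot: [-3.141, 0.002, -3.116]
force: [1.0, -0.4, -1.2]
grip_width: 0.0151
grip_force: 20.0
```

>>> jog_arm([
  [[0.005, 0.015, 0], 0, 0.01],
  [[0.005, 0.025, 0], 0, 0.01],
  [[0.005, 0.025, 0], 0, 0.01],
  [[0.005, 0.025, 0], 0, 0.01],
  [[0.005, 0.025, 0], 0, 0.01],
  [[0.005, 0.025, 0], 0, 0.01],
  [[0.005, 0.025, 0], 0, 0.01],
  [[0.005, 0.025, 0], 0, 0.01],
  [[0.005, 0.025, 0], 0, 0.01],
  [[0.004, 0.0144, 0], 0, 0.01],
])

```text
time_s: 19.07
ee_pos: [0.47, 0.0533, 0.154]
eef_rot: [3.141, -0.0, -3.115]
force: [-0.6, -0.0, -1.1]
grip_width: 0.0151
grip_force: 20.0
```

>>> jog_arm([
  [[0, 0, 0.02], 0, 0.01],
  [[0, 0, 0.025], 0, 0.01],
  [[0, 0, 0.025], 0, 0.01],
  [[0, 0, 0.02], 0, 0.01],
  [[0, 0, 0.014], 0, 0.01],
  [[0, 0, 0.008], 0, 0.01],
  [[0, 0, 0.005], 0, 0.01],
  [[0, 0, 0.002], 0, 0.01],
  [[0, 0, 0], 0, 0.01],
])

```text
time_s: 19.82
ee_pos: [0.4709, 0.0513, 0.0355]
eef_rot: [-3.142, 0.0, -3.116]
force: [0.6, -0.2, -0.9]
grip_width: 0.0157
grip_force: 20.0
```

>>> jog_arm([
  [[0, 0, 0.001], 0, 0.01],
  [[0, 0, 0.0005], 0, 0.01],
  [[0, 0, 0], 0, 0.01],
])

```text
time_s: 20.07
ee_pos: [0.4713, 0.0513, 0.0347]
eef_rot: [3.142, 0.002, -3.116]
force: [-0.8, -0.4, 5.9]
grip_width: 0.0153
grip_force: 20.0
```

Touching lightly; release and let it tip upright.

>>> jog_arm([
  [[0, 0, 0], 0, 0.0165],
  [[0, 0, 0], 0, 0.019],
  [[0, 0, 0], 0, 0.024],
  [[0, 0, 0], 0, 0.034],
  [[0, 0, 0], 0, 0.034],
  [[0, 0, 0], 0, 0.034],
  [[0, 0, 0], 0, 0.034],
])

```text
time_s: 20.65
ee_pos: [0.4707, 0.0513, 0.0337]
eef_rot: [-3.142, -0.0, -3.116]
force: [0.7, -0.4, 0.4]
grip_width: 0.0338
grip_force: 0.0
```

```bash
python3 look.py
```

```text
[0.47067084 0.05131677 0.03373867] [0.13804593 0.23593588 1.2041092 ]
0.006 17 [0.478 0.058 0.006] [0.503 0.072 0.012]
0.012 21 [0.481 0.062 0.012] [0.508 0.072 0.018]
0.018 11 [0.483 0.067 0.018] [0.507 0.073 0.024]
0.024 33 [0.487 0.063 0.024] [0.51  0.073 0.029]
0.03 6 [0.461 0.032 0.033] [0.476 0.073 0.036]
0.036 17 [0.461 0.027 0.037] [0.479 0.074 0.041]
0.042 15 [0.461 0.032 0.042] [0.48  0.074 0.047]
0.048 17 [0.461 0.028 0.048] [0.477 0.075 0.054]
0.054 13 [0.461 0.028 0.055] [0.475 0.075 0.059]
0.006 1 [0.548 0.032 0.006] [0.548 0.032 0.006]
```

>>> jog_arm([
  [[-0.007, 0, 0], 0, 0.034],
  [[-0.01, 0, 0], 0, 0.034],
  [[-0.0095, 0, 0], 0, 0.034],
  [[0, 0, 0.004], 0, 0.034],
  [[0, 0, 0], 0, 0.024],
  [[0, 0, 0], 0, 0.017],
  [[0, 0, 0], 0, 0.01],
  [[0, 0, 0], 0, 0.01],
  [[0, 0, 0], 0, 0.01],
])

```text
time_s: 21.5
ee_pos: [0.497, 0.052, 0.0298]
eef_rot: [3.142, -0.0, -3.116]
force: [0.0, -0.3, -0.5]
grip_width: 0.0151
grip_force: 20.0
```

>>> jog_arm([
  [[0, 0, -0.006], 0, 0.01],
  [[0, 0, -0.012], 7.07, 0.01],
  [[0, 0, -0.012], 7.07, 0.01],
  [[0, 0, -0.012], 7.07, 0.01],
  [[0, 0, -0.012], 7.07, 0.01],
  [[0, 0, -0.012], 7.07, 0.01],
  [[0, 0, -0.012], 7.07, 0.01],
  [[0, 0, -0.006], 7.07, 0.01],
  [[0, 0, 0], 7.07, 0.01],
  [[0, 0, 0], 7.07, 0.01],
])

```text
time_s: 22.33
ee_pos: [0.4973, 0.052, 0.1147]
eef_rot: [3.141, 0.0, 2.051]
force: [0.5, 0.2, -1.5]
grip_width: 0.0156
grip_force: 20.0
```

>>> jog_arm([
  [[0.0173, 0.0186, 0], 0, 0.01],
  [[0.0173, 0.0186, 0], 0, 0.01],
  [[0.0173, 0.0186, 0], 0, 0.01],
  [[0.0173, 0.0186, 0], 0, 0.01],
  [[0.0173, 0.0186, 0], 0, 0.01],
  [[0.0173, 0.0186, 0], 0, 0.01],
  [[0.0173, 0.0186, 0], 0, 0.01],
  [[0, 0, 0], 0, 0.01],
  [[0, 0, 0], 0, 0.01],
])

```text
time_s: 23.08
ee_pos: [0.5555, 0.2207, 0.1137]
eef_rot: [-3.141, -0.0, 2.058]
force: [0.7, 0.2, -0.0]
grip_width: 0.0154
grip_force: 20.0
```

```bash
python3 tub.py
```

```text
[0.5555 0.2194 0.1139] [-3.141  0.     2.057] [ 0.   0.6 -1.1]
held body 253 [0.5348 0.2056 0.0853] [0.5702 0.2415 0.1123]
body axis [0.5559 0.2209] 0.0006 minus tcp [0.0004 0.0016]
s p0 15 fit [0.576  0.1834] mean [0.5699 0.1792 0.0491]
s p1 88 fit [0.5333 0.1838] mean [0.5316 0.1858 0.0494]
s p2 78 fit [0.5539 0.1449] mean [0.5522 0.147  0.0496]
s pl0 81 fit [0.5949 0.1441] mean [0.5926 0.146  0.0494]
t p3 37 fit [0.6187 0.1781] mean [0.6181 0.1781 0.0502]
t p0 39 fit [0.576  0.1796] mean [0.5753 0.1789 0.0505]
t p1 38 fit [0.5331 0.1817] mean [0.5325 0.1816 0.0506]
t p2 33 fit [0.5536 0.1423] mean [0.5535 0.1424 0.0521]
t pl0 35 fit [0.5944 0.142 ] mean [0.594  0.1416 0.0513]
```

>>> jog_arm([
  [[-0.0006, 0, 0.018], 0, 0.01],
  [[0, 0, 0.02], 0, 0.01],
  [[0, 0, 0.015], 0, 0.01],
  [[0, 0, 0.01], 0, 0.01],
  [[0, 0, 0.006], 0, 0.01],
  [[0, 0, 0.004], 0, 0.01],
  [[0, 0, 0.003], 0, 0.01],
  [[0, 0, 0], 0, 0.01],
])

```text
time_s: 23.85
ee_pos: [0.5561, 0.2193, 0.0378]
eef_rot: [3.141, 0.0, 2.057]
force: [-0.7, 0.3, -1.0]
grip_width: 0.0157
grip_force: 20.0
```

>>> jog_arm([
  [[0, 0, 0.0015], 0, 0.01],
  [[0, 0, 0.0015], 0, 0.01],
  [[0, 0, 0], 0, 0.01],
])

```text
time_s: 24.1
ee_pos: [0.5561, 0.2194, 0.0349]
eef_rot: [3.141, 0.0, 2.057]
force: [-0.0, 0.4, -1.5]
grip_width: 0.015
grip_force: 20.0
```

>>> jog_arm([
  [[0, 0, 0.001], 0, 0.01],
  [[0, 0, 0], 0, 0.0165],
  [[0, 0, 0], 0, 0.02],
  [[0, 0, 0], 0, 0.023],
  [[0, 0, 0], 0, 0.023],
  [[0, 0, 0], 0, 0.023],
  [[0, 0, -0.005], 0, 0.023],
  [[0, 0, -0.015], 0, 0.023],
  [[0, 0, -0.03], 0, 0.023],
  [[0, 0, -0.035], 0, 0.024],
  [[0, 0, -0.035], 0, 0.024],
  [[0, 0, 0], 0, 0.024],
])

```text
time_s: 25.1
ee_pos: [0.5584, 0.2202, 0.1614]
eef_rot: [3.131, 0.002, 2.057]
force: [0.1, -0.4, 1.0]
grip_width: 0.0239
grip_force: 0.0
```

```bash
python3 tub.py 2>/dev/null| grep -v held
```

```text
[0.5565 0.2195 0.1553] [3.139 0.    2.057] [-0.7  0.  -1.3]
```

```bash
sed -i 's/^for lo,hi in.*/for lo,hi in (((e[2]-.026,e[2]-.008),) if len(q)>50 else ()):/' tub.py; python3 tub.py 2>&1| tail -12
```

```text
[0.5555 0.2192 0.1528] [-3.14  -0.     2.057] [-0.3 -0.2  0.2]
Traceback (most recent call last):
  File "tub.py", line 6, in <module>
    print("held body",len(q),q.min(0).round(4),q.max(0).round(4))
                             ~~~~~^^^
ValueError: zero-size array to reduction operation minimum which has no identity
```

>>> jog_arm([
  [[0, 0, 0], 6.85, 0.034],
  [[0, 0, 0], 6.85, 0.034],
  [[0, 0, 0], 6.85, 0.034],
  [[0, 0, 0], 6.85, 0.034],
  [[0, 0, 0], 6.85, 0.034],
  [[0, 0, 0], 6.85, 0.034],
  [[0, 0, 0], 6.85, 0.034],
  [[0, 0, 0], 6.85, 0.034],
  [[0, 0, 0], 6.85, 0.034],
  [[0, 0, 0], 6.85, 0.034],
  [[0, 0, 0], 6.85, 0.034],
  [[0, 0, 0], 6.85, 0.034],
])

```text
time_s: 26.3
ee_pos: [0.5554, 0.2191, 0.1521]
eef_rot: [-3.141, 0.003, 0.616]
force: [0.3, 0.9, -0.0]
grip_width: 0.0338
grip_force: 0.0
```

>>> jog_arm([
  [[0, 0, 0], 6.85, 0.034],
  [[0, 0, 0], 6.85, 0.034],
  [[0, 0, 0], 6.85, 0.034],
  [[0, 0, 0], 6.85, 0.034],
  [[0, 0, 0], 6.85, 0.034],
  [[0.0005, 0.0272, 0], 0, 0.034],
  [[0.0005, 0.0272, 0], 0, 0.034],
  [[0.0005, 0.0272, 0], 0, 0.034],
  [[0.0005, 0.0272, 0], 0, 0.034],
  [[0.0005, 0.0272, 0], 0, 0.034],
  [[0.0005, 0.0272, 0], 0, 0.034],
])

```text
time_s: 27.22
ee_pos: [0.5623, 0.055, 0.1523]
eef_rot: [-3.142, 0.003, 0.024]
force: [-0.1, -1.3, -0.5]
grip_width: 0.0341
grip_force: 0.0
```

>>> jog_arm([
  [[0.0005, 0.0272, 0], 0, 0.034],
  [[0.0005, 0.0272, 0], 0, 0.034],
  [[0.0005, 0.0272, 0], 0, 0.034],
  [[0.0005, 0.0272, 0], 0, 0.034],
  [[0.0005, 0.0272, 0], 0, 0.034],
  [[0.0005, 0.0272, 0], 0, 0.034],
  [[0, 0, 0.012], 0, 0.034],
  [[0, 0, 0.012], 0, 0.034],
  [[0, 0, 0], 0, 0.034],
  [[0, 0, 0], 0, 0.034],
])

```text
time_s: 28.05
ee_pos: [0.5693, -0.1057, 0.1282]
eef_rot: [-3.141, 0.003, 0.025]
force: [-0.3, -0.3, -0.2]
grip_width: 0.0338
grip_force: 0.0
```

```bash
sed -i 's/^print("held/if len(q): print("held/; s/import sys/import sys\nfrom scipy.optimize import least_squares/' tub.py; python3 tub.py 2>&1| tail -14
```

```text
[ 0.57   -0.1059  0.1298] [-3.141  0.     0.026] [0.2 0.3 0.5]
held body 2 [ 0.5618 -0.125   0.1278] [ 0.5722 -0.1231  0.1279]
s p3 82 fit [0.6192 0.1808] mean [0.6169 0.1827 0.0498]
s p0 82 fit [0.5762 0.1816] mean [0.5743 0.1836 0.0501]
s p1 85 fit [0.5334 0.1836] mean [0.5317 0.1854 0.0497]
s p2 78 fit [0.5538 0.1447] mean [0.5524 0.147  0.0497]
s pl0 79 fit [0.595 0.144] mean [0.5928 0.1459 0.0498]
s pl2 86 fit [0.5558 0.2204] mean [0.5538 0.2218 0.0496]
t p3 37 fit [0.6187 0.1784] mean [0.6183 0.1781 0.051 ]
t p0 37 fit [0.5762 0.1798] mean [0.5762 0.1793 0.0514]
t p1 36 fit [0.5333 0.1816] mean [0.5327 0.1812 0.052 ]
t p2 35 fit [0.5538 0.1426] mean [0.5534 0.1422 0.0509]
t pl0 36 fit [0.5943 0.1419] mean [0.594  0.1418 0.0509]
t pl2 38 fit [0.5552 0.2182] mean [0.5555 0.2174 0.0509]
```

>>> jog_arm([
  [[0.0005, 0.0013, 0.02], 0, 0.034],
  [[0, 0, 0.02], 0, 0.034],
  [[0, 0, 0.012], 0, 0.034],
  [[0, 0, 0.004], 0, 0.034],
  [[0, 0, 0], 0, 0.034],
])

```text
time_s: 28.57
ee_pos: [0.5703, -0.1077, 0.0733]
eef_rot: [-3.141, 0.001, 0.025]
force: [-0.8, 0.8, 0.2]
grip_width: 0.0337
grip_force: 0.0
```

Two are in and level. Grip the third and slide it off.

>>> jog_arm([
  [[0, 0, 0.0005], 0, 0.03],
  [[0, 0, 0], 0, 0.02],
  [[0, 0, 0], 0, 0.014],
  [[0, 0, 0], 0, 0.01],
  [[0, 0, 0], 0, 0.01],
  [[-0.001, 0, -0.0017], 0, 0.01],
  [[-0.002, 0, -0.0035], 0, 0.01],
  [[-0.003, 0, -0.0052], 0, 0.01],
])

```text
time_s: 29.23
ee_pos: [0.5641, -0.1082, 0.0836]
eef_rot: [-3.141, 0.001, 0.024]
force: [-0.7, -0.0, -1.9]
grip_width: 0.0154
grip_force: 20.0
```

>>> jog_arm([
  [[-0.004, 0, -0.0069], 0, 0.01],
  [[-0.004, 0, -0.0069], 0, 0.01],
  [[-0.004, 0, -0.0069], 0, 0.01],
  [[-0.004, 0, -0.0069], 0, 0.01],
  [[-0.005, 0, -0.0087], 0, 0.01],
  [[-0.005, 0, -0.0087], 0, 0.01],
  [[-0.005, 0, -0.01], 0, 0.01],
  [[-0.005, 0, -0.01], 0, 0.01],
  [[-0.005, 0, -0.005], 0, 0.01],
  [[0, 0, 0], 0, 0.01],
])

```text
time_s: 30.07
ee_pos: [0.5233, -0.1094, 0.1552]
eef_rot: [3.141, -0.002, 0.024]
force: [1.3, -0.2, -0.5]
grip_width: 0.0154
grip_force: 20.0
```

>>> jog_arm([
  [[-0.012, -0.004, 0], 0, 0.01],
  [[-0.012, -0.012, 0], 0, 0.01],
  [[-0.012, -0.022, 0], 0, 0.01],
  [[-0.007, -0.025, 0], 0, 0.01],
  [[-0.006, -0.025, 0], 0, 0.01],
  [[0, -0.025, 0], 0, 0.01],
  [[0, -0.025, 0], 0, 0.01],
  [[0, -0.024, 0], 0, 0.01],
  [[0, 0, 0], 0, 0.01],
])

```text
time_s: 30.82
ee_pos: [0.4702, 0.0545, 0.1534]
eef_rot: [-3.141, 0.0, 0.027]
force: [0.7, -0.1, -2.1]
grip_width: 0.0151
grip_force: 20.0
```

>>> jog_arm([
  [[0, 0, 0.02], 0, 0.01],
  [[0, 0, 0.025], 0, 0.01],
  [[0, 0, 0.025], 0, 0.01],
  [[0, 0, 0.02], 0, 0.01],
  [[0, 0, 0.014], 0, 0.01],
  [[0, 0, 0.008], 0, 0.01],
  [[0, 0, 0.005], 0, 0.01],
  [[0, 0, 0.002], 0, 0.01],
  [[0, 0, 0], 0, 0.01],
])

```text
time_s: 31.57
ee_pos: [0.4708, 0.0514, 0.0349]
eef_rot: [3.142, -0.0, 0.024]
force: [-0.0, -0.5, -1.9]
grip_width: 0.0152
grip_force: 20.0
```

>>> jog_arm([
  [[0, 0, 0.001], 0, 0.01],
  [[0, 0, 0.0005], 0, 0.01],
  [[0, 0, 0], 0, 0.01],
])

```text
time_s: 31.82
ee_pos: [0.4712, 0.0515, 0.0342]
eef_rot: [3.142, -0.002, 0.024]
force: [-1.2, -0.5, 6.1]
grip_width: 0.0149
grip_force: 20.0
```

>>> jog_arm([
  [[0, 0, 0], 0, 0.0165],
  [[0, 0, 0], 0, 0.019],
  [[0, 0, 0], 0, 0.024],
  [[0, 0, 0], 0, 0.034],
  [[0, 0, 0], 0, 0.034],
  [[0, 0, 0], 0, 0.034],
  [[0, 0, 0], 0, 0.034],
])

```text
time_s: 32.4
ee_pos: [0.4706, 0.0515, 0.0331]
eef_rot: [3.142, 0.0, 0.024]
force: [-0.4, 0.5, -0.0]
grip_width: 0.0341
grip_force: 0.0
```

```bash
python3 look.py
```

```text
[0.47055519 0.05151016 0.03312054] [-0.33933558 -0.2494331  -0.26788662]
0.006 22 [0.478 0.059 0.006] [0.507 0.074 0.012]
0.012 18 [0.48  0.064 0.012] [0.506 0.074 0.018]
0.018 16 [0.483 0.063 0.019] [0.509 0.073 0.024]
0.024 29 [0.487 0.064 0.024] [0.511 0.073 0.028]
0.03 4 [0.462 0.032 0.031] [0.478 0.035 0.035]
0.036 18 [0.461 0.028 0.036] [0.479 0.075 0.042]
0.042 15 [0.461 0.033 0.042] [0.479 0.074 0.047]
0.048 15 [0.462 0.028 0.048] [0.478 0.073 0.054]
0.054 12 [0.461 0.029 0.054] [0.476 0.075 0.06 ]
```

>>> jog_arm([
  [[0.007, 0, 0], 0, 0.034],
  [[0.01, 0, 0], 0, 0.034],
  [[0.0095, 0, 0], 0, 0.034],
  [[0, 0, 0.0035], 0, 0.034],
  [[0, 0, 0], 0, 0.024],
  [[0, 0, 0], 0, 0.017],
  [[0, 0, 0], 0, 0.01],
  [[0, 0, 0], 0, 0.01],
  [[0, 0, 0], 0, 0.01],
])

```text
time_s: 33.25
ee_pos: [0.4968, 0.0522, 0.0297]
eef_rot: [3.142, 0.0, 0.024]
force: [0.0, -0.1, -1.5]
grip_width: 0.0153
grip_force: 20.0
```

>>> jog_arm([
  [[0, 0, -0.006], 0, 0.01],
  [[0, 0, -0.012], -7.06, 0.01],
  [[0, 0, -0.012], -7.06, 0.01],
  [[0, 0, -0.012], -7.06, 0.01],
  [[0, 0, -0.012], -7.06, 0.01],
  [[0, 0, -0.012], -7.06, 0.01],
  [[0, 0, -0.012], -7.06, 0.01],
  [[0, 0, -0.006], -7.06, 0.01],
  [[0, 0, 0], -7.06, 0.01],
])

```text
time_s: 34.0
ee_pos: [0.4977, 0.0522, 0.1156]
eef_rot: [3.139, -0.001, 1.016]
force: [0.3, 0.8, -1.3]
grip_width: 0.0152
grip_force: 20.0
```

>>> jog_arm([
  [[0.0244, -0.0003, 0], 0, 0.01],
  [[0.0244, -0.0003, 0], 0, 0.01],
  [[0.0244, -0.0003, 0], 0, 0.01],
  [[0.0244, -0.0003, 0], 0, 0.01],
  [[0.0244, -0.0003, 0], 0, 0.01],
  [[0.0244, -0.0003, 0], 0, 0.01],
  [[0.0244, -0.0004, 0], 0, 0.01],
  [[0.0244, -0.0004, 0], 0, 0.01],
  [[0, 0, 0], 0, 0.01],
  [[0, 0, 0], 0, 0.01],
])

```text
time_s: 34.83
ee_pos: [0.5985, 0.2195, 0.1135]
eef_rot: [-3.141, 0.0, 1.011]
force: [-0.9, 0.1, -1.8]
grip_width: 0.0154
grip_force: 20.0
```

```bash
python3 tub.py
```

```text
[0.5983 0.2183 0.1137] [-3.141e+00  1.000e-03  1.010e+00] [ 0.6  0.1 -1.5]
held body 232 [0.5769 0.2041 0.0856] [0.6089 0.2395 0.1116]
body axis [0.5989 0.2191] 0.0006 minus tcp [0.0006 0.0008]
s p3 23 fit [0.6193 0.1815] mean [0.6129 0.1788 0.0496]
s p0 86 fit [0.5762 0.1817] mean [0.5742 0.1838 0.0494]
s p1 86 fit [0.5334 0.1839] mean [0.5316 0.1857 0.0496]
s p2 79 fit [0.5539 0.1448] mean [0.5519 0.1469 0.0498]
s pl0 78 fit [0.5947 0.1441] mean [0.5927 0.146  0.0503]
s pl2 87 fit [0.5557 0.2203] mean [0.5538 0.2223 0.0501]
t p3 35 fit [0.6184 0.1788] mean [0.6184 0.1781 0.052 ]
t p0 37 fit [0.5761 0.1799] mean [0.5756 0.1795 0.0506]
t p1 37 fit [0.533  0.1815] mean [0.5325 0.181  0.0518]
t p2 32 fit [0.5535 0.142 ] mean [0.5536 0.1427 0.0526]
t pl0 37 fit [0.595  0.1422] mean [0.5947 0.1417 0.0499]
t pl2 36 fit [0.5553 0.2182] mean [0.5554 0.2174 0.0519]
```

Spot on target (0.599, 0.219); lower it.

>>> jog_arm([
  [[0, 0, 0.018], 0, 0.01],
  [[0, 0, 0.02], 0, 0.01],
  [[0, 0, 0.015], 0, 0.01],
  [[0, 0, 0.01], 0, 0.01],
  [[0, 0, 0.006], 0, 0.01],
  [[0, 0, 0.004], 0, 0.01],
  [[0, 0, 0.003], 0, 0.01],
  [[0, 0, 0], 0, 0.01],
])

```text
time_s: 35.6
ee_pos: [0.5987, 0.2188, 0.0378]
eef_rot: [3.141, -0.0, 1.01]
force: [-0.4, -0.4, -0.8]
grip_width: 0.0151
grip_force: 20.0
```

>>> jog_arm([
  [[0, 0, 0.0015], 0, 0.01],
  [[0, 0, 0.0015], 0, 0.01],
  [[0, 0, 0], 0, 0.01],
])

```text
time_s: 35.85
ee_pos: [0.5987, 0.2189, 0.0347]
eef_rot: [3.141, -0.0, 1.01]
force: [0.2, -0.2, -2.2]
grip_width: 0.0156
grip_force: 20.0
```

>>> jog_arm([
  [[0, 0, 0.001], 0, 0.01],
  [[0, 0, 0], 0, 0.0165],
  [[0, 0, 0], 0, 0.02],
  [[0, 0, 0], 0, 0.023],
  [[0, 0, 0], 0, 0.023],
  [[0, 0, 0], 0, 0.023],
  [[0, 0, -0.005], 0, 0.023],
  [[0, 0, -0.015], 0, 0.023],
  [[0, 0, -0.03], 0, 0.023],
  [[0, 0, -0.035], 0, 0.024],
  [[0, 0, -0.035], 0, 0.024],
  [[0, 0, 0], 0, 0.024],
])

```text
time_s: 36.85
ee_pos: [0.6011, 0.2196, 0.1618]
eef_rot: [3.134, -0.008, 1.01]
force: [-0.2, 0.9, 1.1]
grip_width: 0.0241
grip_force: 0.0
```

>>> jog_arm([
  [[-0.02, 0, 0], 0, 0.024],
  [[-0.02, 0, 0], 0, 0.024],
  [[-0.02, 0, 0], 0, 0.024],
  [[-0.02, 0, 0], 0, 0.024],
  [[-0.02, 0, 0], 0, 0.024],
  [[-0.02, 0, 0], 0, 0.024],
  [[-0.02, 0, 0], 0, 0.024],
  [[-0.02, 0, 0], 0, 0.024],
  [[0, 0, 0], 0, 0.024],
  [[0, 0, 0], 0, 0.024],
])

```text
time_s: 37.68
ee_pos: [0.5137, 0.083, 0.1542]
eef_rot: [3.141, -0.001, 1.009]
force: [0.4, 1.3, -0.1]
grip_width: 0.0242
grip_force: 0.0
```

```bash
python3 tub.py pics/end.png | grep "s p"; cat >e.py <<'E'
from h import *
s=camera("scene")
W=pts(s).reshape(-1,3)
m=(W[:,2]>.084)&(W[:,2]<.11)&(abs(W[:,0]-.58)<.06)&(abs(W[:,1]+.041)<.03)
print("wide",W[m].mean(0).round(4))
E
python3 e.py
```

```text
s p3 80 fit [0.619  0.1807] mean [0.617  0.1826 0.0498]
s p0 82 fit [0.5762 0.1817] mean [0.5742 0.1838 0.0504]
s p1 83 fit [0.5331 0.1838] mean [0.5315 0.1856 0.0504]
s p2 78 fit [0.5539 0.1447] mean [0.5521 0.1469 0.0499]
s pl0 80 fit [0.5949 0.1439] mean [0.5927 0.146  0.0498]
s pl1 89 fit [0.5986 0.2192] mean [0.5965 0.2209 0.0496]
s pl2 91 fit [0.5558 0.2203] mean [0.5536 0.2222 0.0495]
wide [nan nan nan]e.py:5: RuntimeWarning: Mean of empty slice.
  print("wide",W[m].mean(0).round(4))
  ret = um.true_divide(
```

View pics/end.png

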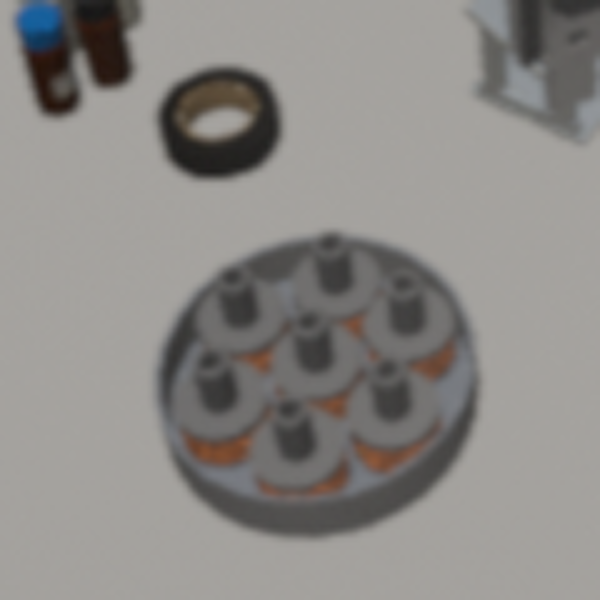

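All seven bobbins stand upright in the tub, one in the middle at (315,340) and six round it, with hub heights equal. The arm hides the wide bobbin in this view. The path never came near it and no contact showed, so I hand in.

```bash
python3 -c "
from station import *
print(hand_in())"
```

```text
the job is handed in; nothing more can be done
None
```

I moved the three small bobbins from the rack into the tub, so all seven now stand upright in it, and handed the job in; no verdict came back, and the arm hid the wide bobbin in my last picture.

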